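# Rotate and restock the reagent lanes on a lab bench

### The job

Restock the two stock lanes, oldest first: in each lane bring the old jar or bottle that stands on the rear pad forward to the front pad, then fetch the new one of the same kind from the bench (squat jar to the squat jar, tall bottle to the tall bottle) and stand it on the rear pad behind it. Each should end upright in the middle of its round pad and let go; keep them upright on the way and set them down rather than drop them. Leave the wide pot, the slim vial and the beaker where they are.

Things in the scene. Friction and masses are not known exactly. Their poses are not given: they have to be found in the camera images.
- old_jar_center (a point): squat round jar of amber glass with a black screw cap, 50 mm across and 60 mm high (cap 44 mm across, top 16 mm; the glass side is straight for the lowest 35 mm), about 150 g. The old one: at the start it stands on the rear pad of a lane. Point: on its axis, half-way up, 30 mm above its underside; z axis up along the bottle or jar.
- new_jar_center (a point): squat round jar of amber glass with a black screw cap, 50 mm across and 60 mm high (cap 44 mm across, top 16 mm; the glass side is straight for the lowest 35 mm), about 150 g. The new one: just like the old one, but stands on the bench between the lanes at the start. Point: on its axis, half-way up, 30 mm above its underside; z axis up along the bottle or jar.
- old_bottle_center (a point): tall round bottle of amber glass with a narrower black screw cap, 38 mm across and 100 mm high (cap 26 mm across, top 18 mm; the glass side is straight for the lowest 64 mm, then a sloping shoulder), about 120 g. The old one: at the start it stands on the rear pad of the other lane. Point: on its axis, half-way up, 50 mm above its underside; z axis up along the bottle or jar.
- new_bottle_center (a point): tall round bottle of amber glass with a narrower black screw cap, 38 mm across and 100 mm high (cap 26 mm across, top 18 mm; the glass side is straight for the lowest 64 mm, then a sloping shoulder), about 120 g. The new one: just like the old one, but stands on the bench between the lanes at the start. Point: on its axis, half-way up, 50 mm above its underside; z axis up along the bottle or jar.
- lane_jar: white stock lane fixed to the bench, 206 x 90 mm: the one of two alike that holds the old squat jar. Origin: centre of its underside; x axis front to rear, z up. Front end (nearer the robot): 12 mm lip with label; rear: 30 mm back plate. Floor 6 mm above the bench, 78 mm wide; side rails' tops 12 mm above the bench. Black pads 54 mm across: front centred at x -46 mm, rear at x +46 mm, y 0.
- lane_bottle: white stock lane fixed to the bench, 206 x 90 mm: the one of two alike that holds the old tall bottle. Origin: centre of its underside; x axis front to rear, z up. Front end (nearer the robot): 12 mm lip with label; rear: 30 mm back plate. Floor 6 mm above the bench, 78 mm wide; side rails' tops 12 mm above the bench. Black pads 54 mm across: front centred at x -46 mm, rear at x +46 mm, y 0.
- wide_pot_center (a point): bystander: low wide amber pot with a black lid, 68 mm across, 40 mm high, loose on the bench between the lanes; not stock for these lanes. Point: on its axis, half-way up.
- slim_vial_center (a point): bystander: slim amber vial with a black cap, 24 mm across, 62 mm high, loose on the bench between the lanes; not stock for these lanes. Point: on its axis, half-way up.
- beaker_center (a point): bystander: empty open glass beaker, about 64 mm across at the rim, 75 mm high, loose on the bench between the lanes. Point: on its axis, half-way up.
Mind the look-alikes: they are no part of the job. Leave any green look-alike of the part that bears old_jar_center alone.

How it is judged:
At the end, for the whole second after the job is handed in: In the lane that held the old jar, the old jar stands on the front pad and the new jar on the rear pad; likewise the bottles in the other lane. Each is within 14 mm of its pad's centre along and across the lane, on the floor within 4 mm, upright within 0.1 rad, at rest, released (x of old_jar_center in the frame of lane_jar between -0.06 and -0.032 m and y of old_jar_center in the frame of lane_jar between -0.014 and 0.014 m and z of each of old_jar_center, new_jar_center in the frame of lane_jar below 0.04 m and angle between each of old_jar_center, new_jar_center, old_bottle_center, new_bottle_center's own z axis and vertical below 0.1 rad and linear speed of each of old_jar, new_jar, old_bottle, new_bottle below 0.02 m/s and angular speed of each of old_jar, new_jar, old_bottle, new_bottle below 0.2 rad/s and x of new_jar_center in the frame of lane_jar between 0.032 and 0.06 m and y of new_jar_center in the frame of lane_jar between -0.014 and 0.014 m and x of old_bottle_center in the frame of lane_bottle between -0.06 and -0.032 m and y of old_bottle_center in the frame of lane_bottle between -0.014 and 0.014 m and z of each of old_bottle_center, new_bottle_center in the frame of lane_bottle below 0.06 m and x of new_bottle_center in the frame of lane_bottle between 0.032 and 0.06 m and y of new_bottle_center in the frame of lane_bottle between -0.014 and 0.014 m); the robot touches nothing.
It fails at once if a jar or bottle is tipped over (leans more than 40 degrees) (angle between any of old_jar_center, new_jar_center, old_bottle_center, new_bottle_center's own z axis and vertical above 0.7 rad).
It fails at once if a jar or bottle is dropped: out of the fingers while more than 30 mm above its standing height ((height (world z) of old_jar_center above 0.066 m and contact force between old_jar and the fingers below 0.02 N) or (height (world z) of new_jar_center above 0.066 m and contact force between new_jar and the fingers below 0.02 N) or (height (world z) of old_bottle_center above 0.086 m and contact force between old_bottle and the fingers below 0.02 N) or (height (world z) of new_bottle_center above 0.086 m and contact force between new_bottle and the fingers below 0.02 N)).
It fails at once if the wide pot, slim vial or beaker is disturbed (moved more than 20 mm or tipped) ((distance of wide_pot_center from where it was at the start of the episode above 0.02 m or angle between wide_pot_center's own z axis and vertical above 0.4 rad) or (distance of slim_vial_center from where it was at the start of the episode above 0.02 m or angle between slim_vial_center's own z axis and vertical above 0.4 rad) or (distance of beaker_center from where it was at the start of the episode above 0.02 m or angle between beaker_center's own z axis and vertical above 0.4 rad)).
It also fails if it takes over 112 s, if anything falls off the work surface, if the arm or the gripper's body presses on something with over 40 N, if the wrist force passes 120 N, or if a joint passes its speed limit or range.

### The arm

A 7-joint arm with a two-finger parallel gripper is mounted at the origin on the work surface. World frame = base frame: x ahead of the robot, y to its left, z up, the work surface at z = 0. Lengths are in m, angles in rad, forces in N, time in s.
With the tool pointing down it reaches from about 0.35 to 0.9 m from the base axis. Payload 19.9 kg.
Tool frame: the origin (TCP) lies on the centre line of the jaws, within the pads' length; the fingertips stand r.nose_length ahead of it and the grasp point (between the pads) lies 2 mm behind it (r.nose_length is the distance from the TCP to the fingertips, in m); z points along the fingers, y is the line along which they close (so a half turn about z gives the same grasp; the last joint's range is limited). The gripper opens to 94 mm and grips with 3 to 60 N. Pads are 16 mm wide; open, the fingers measure 119 mm over their backs; the gripper's body (75 mm by 177 mm) begins 78 mm behind the grasp point.
Start: joints at [1.278, 0.417, -0.01, 1.614, 0.005, 1.111, -0.053], TCP at [0.156, -0.605, 0.222] pointing down, gripper open.
Joint ranges: [-2.81, 2.81], [-0.39, 2.02], [-1.27, 1.25], [0.06, 2.57], [-1.19, 4.33], [0.19, 2], [-2.82, 2.82]. Speed limits (rad/s): [1.89, 1.89, 2.39, 2.39, 3.01, 3.01, 3.01].

### API

Orientations are given as a unit quaternion [w, x, y, z].
In Python, from rig import r gives the robot as it stands.
- The arm moves only by the tool servo_tool, never from a script. Its argument "rows" is a list of rows, each a list of 7 numbers: the shift along the tool's x, y, z in cm, then the turn, a rotation vector about the tool's x, y, z in degrees, then the finger opening in cm, from 0 to 9.4. A call has 1 to 20 rows; each row is the pose to reach, as a shift and turn from the pose commanded when the call began, along the tool's axes at that moment; what a row does not reach only later rows make up. A row lasts 1/8 s, in which the tool goes at most 62.5 mm and 10.7 degrees, less where a joint would pass 70% of its speed; a pose out of reach is approached as far as the arm can. A call with a gripper value outside its range is refused whole. The fingers move at their own pace and stop on an object; the grip force is fixed at half the most. Time passes only in rows, so rows that repeat a pose let the fingers close. It gives the time, the measured TCP pose, the force, the opening and the grip force at its end, in the units of the state.
- r.read_state(): the state, without advancing time (a new reading comes with each control period).
- r.grab_frame(name): name is "scene" or "side" or "wrist"; returns the picture (400x640x3 uint8, red, green, blue); there is no depth.
- r.camera_model(name): a dict with "fov_y" (degrees; the focal length in pixels is half the picture's height over the tangent of half this angle, whatever the lens; pixels are square), "cx", "cy" (the principal point, pixels), "eye" and "attitude" of the camera in the world; the wrist camera has in their place "T_tool_cam" (4x4, takes a point from camera to tool coordinates, whose origin is the TCP and whose axes are the flange's). Camera axes: x right, y down, z forward; pixel columns grow to the right and rows downward; lengths in m; the calibration is good to about 2 mm. A picture is of the moment at which its call begins: read the wrist's pose just before it. camera_model takes no time and is no camera call.
- r.sign_off(): hands the job in; it is judged then, once.
Trained networks look in the newest picture that a camera, given by its name, has taken for a name from the list of things; names that differ only in an ending like _2 or _b are one class to them, and where a whole thing is asked for, a point or a joint stands for the part that bears it (a point fixed in the world has none). Each returns a list of dicts, best first, with "conf" (0 to 1); they miss things now and then, are a little off and sometimes report something else, mostly with a low value. They report only what shows in the picture. A call takes as long as a camera call. They do not tell look-alikes from the thing itself.
- r.outline_of(camera, name): "pixels" (400x640 bool, what is visible of it) and "bbox" ([left, top, width, height] in pixels, round what is visible of it).
- r.pinpoint(camera, name): "at" ([row, column] in pixels: a listed point, or the origin of a listed thing).
The state is a dict: "t": time; "joint_positions": joint angles; "joint_vel": joint speeds; "joint_efforts": joint torques, N m; "tool_pos": TCP position; "orientation": TCP orientation; "wrist_force": force on the tool from outside, world axes, zero at the start; "moment": the same for the moment, N m; "grip_width": opening from 0.0 (shut) to 1.0 (fully open); "gripper_force": force on a finger pad.
Only numpy, scipy, OpenCV 4.12 (cv2) and the standard library are available. Lean on these libraries where they do the work, as an engineer would, in place of code of your own. Each camera call takes 0.05 s, during which the arm holds its last target. There are 200 camera calls.

## Working session

There is one attempt and no reset: what is moved stays moved. The work goes in short steps, Python scripts to look and compute and a tool call to move; the robot and the scene stay as the last step left them, time stands still between calls to the robot, and variables do not carry over. Pictures are saved under pics/ and viewed, at most 14 in all, crops included, and the job is handed in when it is done.

Besides the shell and the picture viewer there is one more tool, called after ">>>" by a JSON object that holds its "name" and its "arguments". servo_tool: Moves the arm, as the interface text tells. Its arguments: {"type":"object","properties":{"rows":{"type":"array","items":{"type":"array","items":{"type":"number"}}}},"required":["rows"]}

```bash
mkdir -p pics; ls; python3 - <<'E'
from rig import r
import cv2
s=r.read_state();print({k:s[k] for k in('t','tool_pos','orientation','grip_width')},r.nose_length)
for c in("scene","side"):
    im=r.grab_frame(c);cv2.imwrite(f"pics/{c}0.png",im[:,:,::-1]);print(r.camera_model(c))
print(r.camera_model("wrist"))
E
```

```text
pics
{'t': 0.0, 'tool_pos': array([ 0.15562989, -0.60492289,  0.22183837]), 'orientation': array([-6.17082702e-04,  9.92084988e-01,  1.25566638e-01, -1.22201346e-04]), 'grip_width': 1.0021590027782614} 0.017
{'fov_y': 54.01417099252043, 'cx': 319.2045767420557, 'cy': 196.66322621160603, 'eye': array([1.01497162, 0.29433585, 0.74892724]), 'attitude': array([-0.15270448,  0.41722778,  0.84399201, -0.300466  ])}
{'fov_y': 44.75166222138496, 'cx': 309.2590010802797, 'cy': 198.29164416312193, 'eye': array([ 0.42294739, -0.95769655,  0.71686286]), 'attitude': array([-0.47039604,  0.87772106, -0.08122501,  0.041663  ])}
{'fov_y': 67.0195857389981, 'cx': 322.9095474399317, 'cy': 198.25160110493556, 'T_tool_cam': array([[-2.52578512e-04, -9.57751733e-01, -2.87596164e-01,
         8.38102731e-02],
       [ 9.99999787e-01, -6.89714355e-05, -6.48551580e-04,
         7.75547357e-04],
       [ 6.01315479e-04, -2.87596266e-01,  9.57751547e-01,
        -1.62390146e-01],
       [ 0.00000000e+00,  0.00000000e+00,  0.00000000e+00,
         1.00000000e+00]])}
```

View pics/scene0.png

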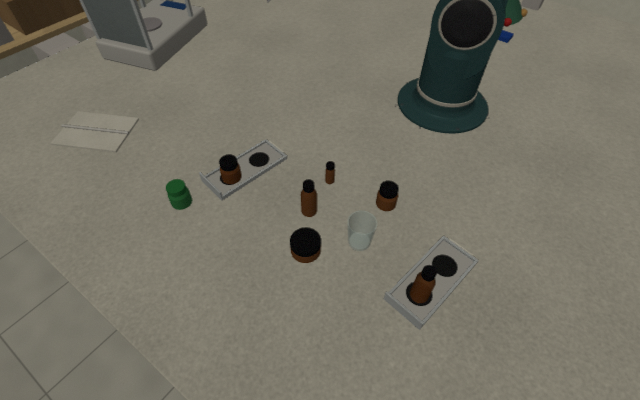

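View pics/side0.png

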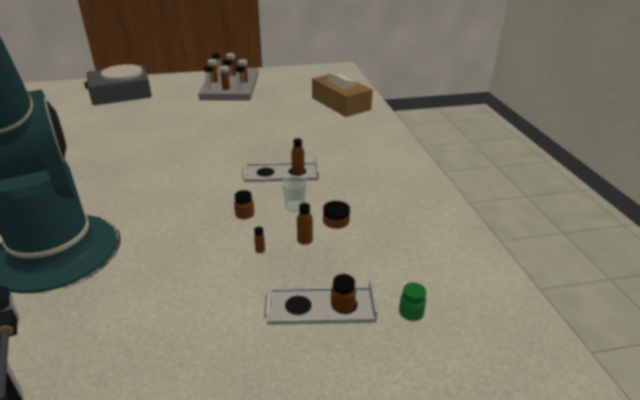

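Scene camera: the old jar is at (230,170) in its lane, the front pad at (259,159), the new jar at (387,196), the new bottle at (309,199), and the old bottle at (424,287) with its front pad at (444,265). The bystanders are the pot (306,244), vial (330,172), beaker (361,231) and green look-alike (178,194).

```bash
cat > h.py <<'E'
import numpy as np, cv2
from scipy.spatial.transform import Rotation as R
from rig import r
def q(a): return R.from_quat([a[1],a[2],a[3],a[0]])
def cam(name):
    m=r.camera_model(name); f=200/np.tan(np.radians(m['fov_y']/2))
    if name=='wrist':
        s=r.read_state(); T=np.eye(4);T[:3,:3]=q(s['orientation']).as_matrix();T[:3,3]=s['tool_pos']
        T=T@m['T_tool_cam']; return f,m['cx'],m['cy'],T[:3,3],T[:3,:3]
    return f,m['cx'],m['cy'],np.array(m['eye']),q(m['attitude']).as_matrix()
def ray(c,rc):
    f,cx,cy,e,A=c; return e,A@np.array([(rc[1]-cx)/f,(rc[0]-cy)/f,1])
def onz(c,rc,z):
    e,d=ray(c,rc); return e+d*(z-e[2])/d[2]
def proj(c,p):
    f,cx,cy,e,A=c; v=A.T@(np.asarray(p)-e); return np.array([cy+f*v[1]/v[2],cx+f*v[0]/v[2]])
Z=dict(old_jar_center=.036,new_jar_center=.03,old_bottle_center=.056,new_bottle_center=.05,lane_jar=0,lane_bottle=0,wide_pot_center=.02,slim_vial_center=.031,beaker_center=.0375)
def toolmove(p,yaw=None):
    """shift cm & rotvec deg in tool axes to reach TCP p, tool down with tool-y along yaw (world angle, mod pi)"""
    s=r.read_state(); R0=q(s['orientation']); t=s['tool_pos']
    d=R0.inv().apply(np.asarray(p)-t)*100
    out=[d]
    if yaw is not None:
        best=None
        for k in (0,np.pi):
            y=np.array([np.cos(yaw+k),np.sin(yaw+k),0]);z=np.array([0,0,-1.]);x=np.cross(y,z)
            rv=(R0.inv()*R.from_matrix(np.c_[x,y,z])).as_rotvec(degrees=True)
            if best is None or np.linalg.norm(rv)<np.linalg.norm(best): best=rv
        out.append(best)
    return np.round(np.concatenate(out),2)
E
python3 - <<'E'
from h import *
np.set_printoptions(precision=4,suppress=True)
for c in("scene","side"):
    C=cam(c); im=r.grab_frame(c)
    for n,z in Z.items():
        for d in r.pinpoint(c,n)[:3]:
            if d['conf']>.2: print(c,n,round(d['conf'],2),np.round(d['at'],1),onz(C,d['at'],z)[:2])
    # dark pads
    print('pads')
    for rc in ([(159,259),(265,444)] if c=='scene' else [(305,298),(172,265)]):
        g=im.max(2); x=g[rc[0]-14:rc[0]+15,rc[1]-18:rc[1]+19]
        m=(x<70).astype(np.uint8); n,l,st,ce=cv2.connectedComponentsWithStats(m)
        k=l[14,18]; p=(ce[k][1]+rc[0]-14,ce[k][0]+rc[1]-18); print(rc,k,st[k],p,onz(C,p,.006)[:2])
E
```

```text
scene old_jar_center 0.77 [195.8 175.7] [ 0.7492 -0.3246]
scene old_jar_center 0.75 [167.1 228.6] [ 0.6079 -0.2934]
scene new_jar_center 0.56 [195.6 385.6] [0.443  0.0643]
scene new_jar_center 0.48 [282.1 426.7] [0.5872 0.2476]
scene new_jar_center 0.29 [167.9 245.3] [ 0.5808 -0.2632]
scene old_bottle_center 0.85 [281.  425.4] [0.6021 0.2462]
scene new_bottle_center 0.75 [197.2 310.1] [ 0.5691 -0.0648]
scene lane_jar 0.67 [170.5 242.8] [ 0.5734 -0.285 ]
scene lane_bottle 0.69 [280.2 431.7] [0.5589 0.252 ]
scene wide_pot_center 0.88 [245.4 304.4] [ 0.6645 -0.0062]
scene wide_pot_center 0.21 [195.3 385.6] [0.4342 0.0606]
scene slim_vial_center 0.57 [171.3 332. ] [ 0.4577 -0.0828]
scene slim_vial_center 0.44 [243.2 305. ] [ 0.6647 -0.0041]
scene beaker_center 0.68 [233.1 360.2] [0.5742 0.0779]
pads
(159, 259) 1 [  8   7  20  15 229] (np.float64(159.06113537117903), np.float64(258.528384279476)) [ 0.5215 -0.2766]
(265, 444) 1 [  0   4  31  25 558] (np.float64(267.01612903225805), np.float64(440.88709677419354)) [0.5224 0.2537]
side old_jar_center 0.82 [288.2 341.1] [ 0.6103 -0.2787]
side old_jar_center 0.68 [301.6 414. ] [ 0.7389 -0.3398]
side new_jar_center 0.88 [201.6 244.2] [0.444  0.0736]
side old_bottle_center 0.62 [153.7 295.7] [0.6051 0.252 ]
side new_bottle_center 0.96 [223.2 304.6] [ 0.5736 -0.0716]
side lane_jar 0.83 [308.9 318.7] [ 0.5629 -0.291 ]
side lane_jar 0.37 [224.7 304.3] [ 0.5831 -0.0111]
side lane_bottle 0.8 [174.  280.8] [0.5589 0.2416]
side wide_pot_center 0.96 [213.3 336. ] [ 0.6639 -0.0057]
side slim_vial_center 0.6 [238.4 258.5] [ 0.4651 -0.0838]
side beaker_center 0.67 [193.3 289.8] [0.5615 0.0787]
pads
(305, 298) 1 [  6   5  25  19 364] (np.float64(304.90384615384613), np.float64(297.8626373626374)) [ 0.5231 -0.2785]
(172, 265) 1 [ 10  10  17   8 106] (np.float64(171.67924528301887), np.float64(264.97169811320754)) [0.5147 0.2531]
```

```bash
python3 -c "
from h import *
print(toolmove([.565,-.283,.25],np.pi/2-.09))"
```

```text
[ 47.67 -21.01  -2.76  -0.     0.    19.58]
```

>>> {"name": "servo_tool", "arguments": {"rows": [[6,-2.6,-0.5,0,0,3,9.4],[12,-5.2,-1,0,0,6,9.4],[18,-8,-1.5,0,0,9,9.4],[24,-10.5,-2,0,0,12,9.4],[30,-13,-2.5,0,0,15,9.4],[36,-16,-2.8,0,0,18,9.4],[42,-18.5,-2.8,0,0,19.6,9.4],[47.7,-21,-2.8,0,0,19.6,9.4],[47.7,-21,-2.8,0,0,19.6,9.4],[47.7,-21,-2.8,0,0,19.6,9.4],[47.7,-21,-2.8,0,0,19.6,9.4]]}}

```text
t: 2.48
tool_pos: [0.5642, -0.2845, 0.2504]
orientation: [0.0, 0.999, -0.046, -0.0]
wrist_force: [-0.8, 0.2, 0.5]
grip_width: 1.0
gripper_force: 0.0
```

```bash
cat >> h.py <<'E'
def look(tag,names):
    C=cam('wrist'); im=r.grab_frame('wrist'); cv2.imwrite(f'pics/{tag}.png',im[:,:,::-1])
    print('tool',r.read_state()['tool_pos'],r.read_state()['t'])
    for n in names:
        for d in r.pinpoint('wrist',n)[:3]:
            if d['conf']>.2: print(n,round(d['conf'],2),np.round(d['at'],1),np.round(onz(C,d['at'],Z[n])[:2],4))
    g=im.max(2); n,l,st,ce=cv2.connectedComponentsWithStats((g<70).astype(np.uint8))
    for k in range(1,n):
        if st[k][4]>300: print('dark',st[k],np.round(onz(C,ce[k][::-1],.006)[:2],4))
    return C,im
E
python3 -c "
from h import *
look('w1',['old_jar_center','lane_jar'])"
```

```text
tool [ 0.56417074 -0.28463989  0.25046815] 2.525
old_jar_center 0.96 [138.1 322.9] [ 0.6119 -0.2897]
old_jar_center 0.57 [ 20.3 349. ] [ 0.7371 -0.3303]
lane_jar 0.74 [166.2 321.6] [ 0.5705 -0.2841]
dark [327  13  44  35 558] [ 0.729  -0.3266]
dark [  54   87   77   59 3533] [0.6651 0.0078]
dark [ 302  114   42   46 1425] [ 0.61   -0.2892]
dark [ 111  166   69   44 1550] [ 0.561  -0.0373]
dark [ 301  183   38   36 1057] [ 0.5233 -0.2764]
dark [    0   232   640   168 44650] [ 0.2885 -0.2222]
dark [170 241  34  34 498] [ 0.4495 -0.069 ]
```

View pics/w1.png

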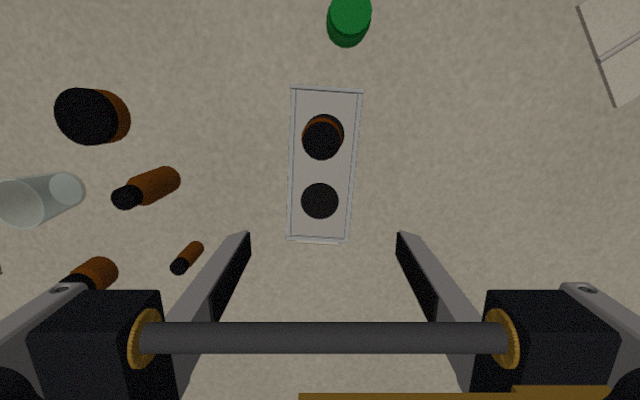

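```bash
cat >> h.py <<'E'
def laneaxis(C,name):
    """lane centre-line from side edges of its outline at rail top"""
    o=r.outline_of('wrist',name)[0]; m=o['pixels']; b=o['bbox']; print(o['conf'],b)
    L=[];Rr=[]
    for row in range(int(b[1]+.15*b[3]),int(b[1]+.9*b[3])):
        c=np.flatnonzero(m[row])
        if len(c): L.append(onz(C,(row,c[0]-.5),.012)[:2]);Rr.append(onz(C,(row,c[-1]+.5),.012)[:2])
    for P in (L,Rr):
        P=np.array(P); v=cv2.fitLine(P.astype(np.float32),cv2.DIST_HUBER,0,1e-4,1e-4).ravel(); v=v*np.sign(v[0]) if 0 else v
        a=np.arctan2(v[1],v[0]); a=a-np.pi*round(a/np.pi); print('edge yaw',a,'y at x=.565',v[3]+(.565-v[2])*np.tan(a))
E
python3 -c "
from h import *
C=cam('wrist');r.grab_frame('wrist');laneaxis(C,'lane_jar')"
```

```text
0.7 [285.8, 85.4, 80.8, 159.1]
edge yaw -0.1639027 y at x=.565 -0.23769866
edge yaw -0.16232598 y at x=.565 -0.32786834
```

```bash
python3 -c "
from h import *
print(toolmove([.6125,-.2903,.034],np.pi/2-.163))"
```

```text
[ 4.810e+00  2.000e-01  2.166e+01  2.000e-02 -0.000e+00  4.090e+00]
```

>>> {"name": "servo_tool", "arguments": {"rows": [[4.8,0.2,3,0,0,4.1,9.4],[4.8,0.2,7,0,0,4.1,9.4],[4.8,0.2,11,0,0,4.1,9.4],[4.8,0.2,14,0,0,4.1,9.4],[4.8,0.2,17,0,0,4.1,9.4],[4.8,0.2,19.5,0,0,4.1,9.4],[4.8,0.2,21,0,0,4.1,9.4],[4.8,0.2,21.7,0,0,4.1,9.4],[4.8,0.2,21.7,0,0,4.1,9.4],[4.8,0.2,21.7,0,0,4.1,9.4]]}}

```text
t: 3.98
tool_pos: [0.6134, -0.2896, 0.0343]
orientation: [0.0, 0.997, -0.081, 0.001]
wrist_force: [-0.0, 0.0, -0.0]
grip_width: 0.999
gripper_force: 0.0
```

>>> {"name": "servo_tool", "arguments": {"rows": [[0,0,0,0,0,0,6.5],[0,0,0,0,0,0,5.5],[0,0,0,0,0,0,4.5],[0,0,0,0,0,0,4.5],[0,0,0,0,0,0,4.5],[0,0,0,0,0,0,4.5],[0,0,0,0,0,0,4.5]]}}

```text
t: 4.85
tool_pos: [0.613, -0.2892, 0.0334]
orientation: [-0.0, 0.997, -0.081, -0.0]
wrist_force: [0.1, 0.6, 1.8]
grip_width: 0.525
gripper_force: 30.0
```

>>> {"name": "servo_tool", "arguments": {"rows": [[0,0,-0.7,0,0,0,4.5],[0,0,-1.5,0,0,0,4.5],[-1.5,0,-1.5,0,0,0,4.5],[-4,0,-1.5,0,0,0,4.5],[-6.5,0.1,-1.5,0,0,0,4.5],[-8.3,0.1,-1.5,0,0,0,4.5],[-9.1,0.1,-1.5,0,0,0,4.5],[-9.1,0.1,-1.5,0,0,0,4.5],[-9.1,0.1,-0.9,0,0,0,4.5],[-9.1,0.1,-0.4,0,0,0,4.5],[-9.1,0.1,-0.1,0,0,0,4.5],[-9.1,0.1,0,0,0,0,4.5],[-9.1,0.1,0,0,0,0,4.5]]}}

```text
t: 6.48
tool_pos: [0.5231, -0.2757, 0.0334]
orientation: [-0.0, 0.997, -0.081, -0.0]
wrist_force: [0.3, -0.0, -2.6]
grip_width: 0.524
gripper_force: 30.0
```

>>> {"name": "servo_tool", "arguments": {"rows": [[0,0,0,0,0,0,5.2],[0,0,0,0,0,0,5.8],[0,0,0,0,0,0,7],[0,0,0,0,0,0,8.2],[0,0,0,0,0,0,9.4],[0,0,-1,0,0,0,9.4],[0,0,-4,0,0,0,9.4],[0,0,-9,0,0,0,9.4],[2,-3,-15,0,0,0,9.4],[2,-8,-20,0,0,0,9.4],[2,-13,-20,0,0,0,9.4],[2,-18,-20,0,0,0,9.4],[0,-20,-20,0,0,0,9.4],[0,-20,-20,0,0,0,9.4]]}}

```text
t: 8.22
tool_pos: [0.5547, -0.0765, 0.2344]
orientation: [-0.0, 0.997, -0.079, 0.0]
wrist_force: [-0.4, 0.3, 0.3]
grip_width: 0.999
gripper_force: 0.0
```

```bash
python3 -c "
from h import *
look('w2',['old_jar_center','lane_jar','new_jar_center','new_bottle_center','slim_vial_center','wide_pot_center','beaker_center'])
print(r.read_state()['wrist_force'])"
```

```text
tool [ 0.55519073 -0.07803184  0.23428656] 8.275
old_jar_center 0.79 [180.3 488.4] [ 0.5214 -0.277 ]
lane_jar 0.58 [135.6 479.5] [ 0.5715 -0.2845]
lane_jar 0.4 [272.2 231.1] [0.4288 0.0808]
new_jar_center 0.68 [270.2 231.8] [0.4474 0.0662]
new_bottle_center 0.66 [169.  314.4] [ 0.5716 -0.0698]
slim_vial_center 0.59 [242.6 343.3] [ 0.4646 -0.0899]
wide_pot_center 0.55 [ 94.7 247.7] [ 0.6662 -0.005 ]
beaker_center 0.82 [184.7 198.1] [0.5726 0.075 ]
dark [ 217   64   63   63 3096] [ 0.6663 -0.0012]
dark [ 466   78   44   45 1529] [ 0.6143 -0.2917]
dark [   0  135   98   70 2847] [0.6042 0.2807]
dark [297 149  32  40 688] [ 0.5579 -0.0655]
dark [ 457  154   64   51 2031] [ 0.5106 -0.2931]
dark [  74  221   39   35 1024] [0.5158 0.2565]
dark [333 228  17  33 305] [ 0.4434 -0.0863]
dark [    0   232   623   168 41757] [0.3015 0.0157]
dark [602 367  38  33 756] [ 0.1197 -0.5173]
[ 0.41971675 -0.84855962 -0.03821224]
```

View pics/w2.png

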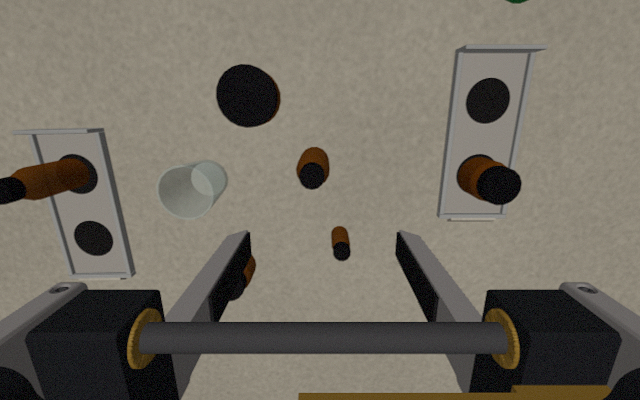

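```bash
python3 -c "
from h import *
print(toolmove([.430,.07,.2]),toolmove([.430,.07,.2],np.pi/2-.163))"
```

```text
[-14.77 -12.66   3.34] [-1.477e+01 -1.266e+01  3.340e+00 -0.000e+00  1.000e-02  2.000e-02]
```

>>> {"name": "servo_tool", "arguments": {"rows": [[-4,-3.5,0,0,0,0,9.4],[-8,-7,1,0,0,0,9.4],[-12,-10.5,2,0,0,0,9.4],[-14.8,-12.7,3,0,0,0,9.4],[-14.8,-12.7,3.3,0,0,0,9.4],[-14.8,-12.7,3.3,0,0,0,9.4],[-14.8,-12.7,3.3,0,0,0,9.4]]}}

```text
t: 9.5
tool_pos: [0.4303, 0.0702, 0.2006]
orientation: [-0.0, 0.997, -0.082, 0.0]
wrist_force: [0.0, -0.2, -1.3]
grip_width: 0.999
gripper_force: 0.0
```

```bash
python3 -c "
from h import *
look('w3',['new_jar_center','beaker_center'])
print(toolmove([.4445,.07,.031],np.pi/2-.163))"
```

```text
tool [0.4302331  0.07023586 0.20057775] 9.55
new_jar_center 0.87 [174.6 325.9] [0.4414 0.0643]
beaker_center 0.66 [ 47.2 294.2] [0.5736 0.0744]
dark [  39    0  123  182 5233] [0.6198 0.2749]
dark [169   0  30 180 500] [0.5631 0.2049]
dark [ 411    0   76   49 2334] [ 0.5783 -0.0833]
dark [ 602   18   38   55 1693] [ 0.5226 -0.2715]
dark [ 129  112   47   47 1684] [0.5157 0.2568]
dark [440 120  45  24 793] [ 0.4606 -0.099 ]
dark [ 303  151   44   50 1496] [0.4318 0.0668]
dark [    0   232   640   168 46520] [0.1949 0.1288]
[ 1.440e+00 -1.900e-01  1.695e+01 -1.000e-02  0.000e+00  1.000e-02]
```

>>> {"name": "servo_tool", "arguments": {"rows": [[1.3,0.2,3,0,0,0,9.4],[1.3,0.2,7,0,0,0,9.4],[1.3,0.2,11,0,0,0,9.4],[1.3,0.2,14,0,0,0,9.4],[1.3,0.2,16,0,0,0,9.4],[1.3,0.2,17.2,0,0,0,9.4],[1.3,0.2,17.2,0,0,0,9.4],[1.3,0.2,17.2,0,0,0,6.5],[1.3,0.2,17.2,0,0,0,5.5],[1.3,0.2,17.2,0,0,0,4.5],[1.3,0.2,17.2,0,0,0,4.5],[1.3,0.2,17.2,0,0,0,4.5],[1.3,0.2,17.2,0,0,0,4.5]]}}

```text
t: 11.28
tool_pos: [0.4422, 0.0668, 0.0285]
orientation: [0.0, 0.997, -0.081, 0.0]
wrist_force: [-1.3, -0.6, 3.6]
grip_width: 0.522
gripper_force: 30.0
```

```bash
python3 -c "
from h import *
print(r.read_state()['tool_pos'],toolmove([.6143,-.2914,.034],np.pi/2-.163))"
```

```text
[0.44216133 0.06678549 0.02853037] [22.76 32.58 -0.55  0.   -0.    0.07]
```

>>> {"name": "servo_tool", "arguments": {"rows": [[0,0,-2,0,0,0,4.5],[0,0,-5,0,0,0,4.5],[0,0,-9,0,0,0,4.5],[0,0,-13,0,0,0,4.5],[0.5,0.7,-15.5,0,0,0,4.5],[2,2.9,-16,0,0,0,4.5],[4.5,6.4,-16,0,0,0,4.5],[7,10,-16,0,0,0,4.5],[10,14.3,-16,0,0,0,4.5],[13,18.6,-16,0,0,0,4.5],[16,22.9,-16,0,0,0,4.5],[18.5,26.5,-16,0,0,0,4.5],[20.8,29.8,-16,0,0,0,4.5],[22.2,31.8,-16,0,0,0,4.5],[22.8,32.6,-15,0,0,0,4.5],[22.8,32.6,-12,0,0,0,4.5],[22.8,32.6,-8,0,0,0,4.5],[22.8,32.6,-5,0,0,0,4.5],[22.8,32.6,-3,0,0,0,4.5],[22.8,32.6,-3,0,0,0,4.5]]}}

```text
t: 13.78
tool_pos: [0.6139, -0.2908, 0.057]
orientation: [-0.001, 0.997, -0.081, -0.001]
wrist_force: [0.6, 0.5, -0.6]
grip_width: 0.525
gripper_force: 30.0
```

```bash
python3 -c "
from h import *
s=r.read_state();print(s['tool_pos'],s['grip_width'],toolmove([.6143,-.2914,.034],np.pi/2-.163))"
```

```text
[ 0.6139269  -0.29077979  0.05704873] 0.5248587477156663 [ 0.05  0.06  2.3  -0.05  0.13  0.1 ]
```

>>> {"name": "servo_tool", "arguments": {"rows": [[0,0,1,0,0,0,4.5],[0,0,1.7,0,0,0,4.5],[0,0,2.1,0,0,0,4.5],[0,0,2.4,0,0,0,4.5],[0,0,2.4,0,0,0,4.5],[0,0,2.4,0,0,0,5.2],[0,0,2.4,0,0,0,5.8],[0,0,2.4,0,0,0,7],[0,0,2.4,0,0,0,8.2],[0,0,2.4,0,0,0,9.4],[0,0,2.4,0,0,0,9.4],[0,0,1,0,0,0,9.4],[0,0,-3,0,0,0,9.4],[0,0,-8,0,0,0,9.4],[0,0,-13,0,0,0,9.4],[-4,-2,-17,0,0,0,9.4],[-6,-5,-19,0,0,0,9.4],[-6,-8,-19,0,0,0,9.4],[-6,-10,-19,0,0,0,9.4],[-6,-10,-19,0,0,0,9.4]]}}

```text
t: 16.27
tool_pos: [0.5719, -0.1821, 0.2487]
orientation: [-0.0, 0.997, -0.08, 0.0]
wrist_force: [-0.0, -0.4, -0.0]
grip_width: 1.0
gripper_force: 0.0
```

```bash
python3 -c "
from h import *
look('w4',['old_jar_center','lane_jar'])
print(toolmove([.56,.22,.25],np.pi/2+.15))"
```

```text
tool [ 0.57159036 -0.18350453  0.24839523] 16.325
old_jar_center 0.92 [ 10.9 428.8] [ 0.7363 -0.3264]
old_jar_center 0.88 [202.1 401.8] [ 0.5221 -0.2786]
lane_jar 0.8 [162.2 394.8] [ 0.5683 -0.2819]
dark [403   0  46  38 817] [ 0.7326 -0.3248]
dark [ 138   98   68   57 3046] [0.6647 0.0032]
dark [ 380  107   53   44 1721] [ 0.61   -0.2999]
dark [ 36 158  36 109 447] [0.5836 0.2019]
dark [ 208  172   47   44 1001] [ 0.5577 -0.0503]
dark [ 377  177   47   50 1485] [ 0.5098 -0.2834]
dark [   0  178   38   36 1134] [0.6055 0.2455]
dark [    0   232   624   168 41557] [ 0.3049 -0.087 ]
dark [ 19 239  37  33 903] [0.5156 0.2569]
dark [255 245  23  34 351] [ 0.4454 -0.0762]
dark [602 367  38  33 762] [ 0.1176 -0.6382]
[-7.680e+00 -3.973e+01 -1.900e-01  1.000e-02  4.000e-02 -1.794e+01]
```

View pics/w4.png

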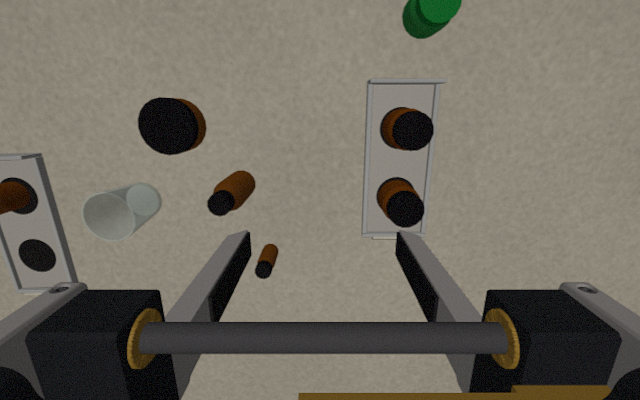

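>>> {"name": "servo_tool", "arguments": {"rows": [[-1,-5,0,0,0,-1,9.4],[-2,-10,0,0,0,-2,9.4],[-3,-15,0,0,0,-3,9.4],[-4,-20,0,0,0,-4,9.4],[-5,-25,0,0,0,-4,9.4],[-6,-30,0,0,0,-4,9.4],[-7,-35,0,0,0,-4,9.4],[-7.7,-39,0,0,0,-4,9.4],[-7.7,-39.7,0,0,0,-4,9.4],[-7.7,-39.7,0,0,0,-4,9.4],[-7.7,-39.7,0,0,0,-4,9.4]]}}

```text
t: 17.8
tool_pos: [0.56, 0.2191, 0.2483]
orientation: [0.0, 0.999, -0.047, -0.0]
wrist_force: [-0.7, -0.1, -0.6]
grip_width: 1.0
gripper_force: 0.0
```

```bash
python3 -c "
from h import *
C,im=look('w5',['old_bottle_center','lane_bottle'])
laneaxis(C,'lane_bottle')"
```

```text
tool [0.55996484 0.21927514 0.24841363] 17.85
old_bottle_center 0.76 [141.3 295.8] [0.6092 0.2453]
lane_bottle 0.7 [172.6 299.4] [0.5607 0.251 ]
dark [ 467   39   74   63 3675] [ 0.6653 -0.0176]
dark [ 279  119   42   41 1298] [0.6053 0.2448]
dark [ 521  129   91   35 2064] [ 0.5618 -0.1053]
dark [ 281  188   37   36 1058] [0.5154 0.2567]
dark [532 209  49  31 701] [ 0.4509 -0.1081]
dark [    0   232   640   168 44035] [0.283  0.2734]
0.55 [262.5, 92.0, 72.6, 157.8]
edge yaw -0.14915258 y at x=.565 0.295541
edge yaw -0.13367137 y at x=.565 0.20522918
```

View pics/w5.png

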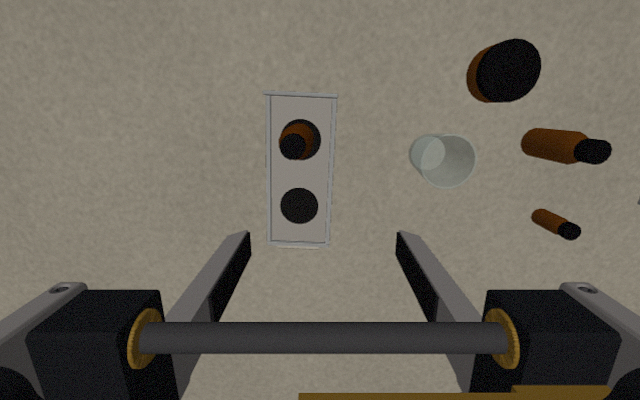

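```bash
python3 -c "
from h import *
print(toolmove([.6070,.2442,.051],np.pi/2-.141))"
```

```text
[ 4.480e+00 -2.850e+00  1.976e+01  1.000e-02 -1.000e-02  2.740e+00]
```

>>> {"name": "servo_tool", "arguments": {"rows": [[4.5,-2.8,2,0,0,2.7,9.4],[4.5,-2.8,5,0,0,2.7,9.4],[4.5,-2.8,9,0,0,2.7,9.4],[4.5,-2.8,12,0,0,2.7,9.4],[4.5,-2.8,15,0,0,2.7,9.4],[4.5,-2.8,18,0,0,2.7,9.4],[4.5,-2.8,19.7,0,0,2.7,9.4],[4.5,-2.8,19.7,0,0,2.7,9.4],[4.5,-2.8,19.7,0,0,2.7,9.4],[4.5,-2.8,19.7,0,0,2.7,6.5],[4.5,-2.8,19.7,0,0,2.7,5],[4.5,-2.8,19.7,0,0,2.7,4],[4.5,-2.8,19.7,0,0,2.7,3.3],[4.5,-2.8,19.7,0,0,2.7,3.3],[4.5,-2.8,19.7,0,0,2.7,3.3],[4.5,-2.8,19.7,0,0,2.7,3.3]]}}

```text
t: 20.0
tool_pos: [0.6069, 0.2447, 0.0514]
orientation: [-0.0, 0.998, -0.07, -0.0]
wrist_force: [-0.0, 0.0, 0.1]
grip_width: 0.399
gripper_force: 30.0
```

```bash
python3 -c "
from h import *
print(r.read_state()['tool_pos'],toolmove([.5154,.2568,.051],np.pi/2-.141))"
```

```text
[0.60685973 0.24470378 0.05143845] [-9.23  0.07  0.04 -0.    0.01  0.11]
```

>>> {"name": "servo_tool", "arguments": {"rows": [[0,0,-0.7,0,0,0,3.3],[0,0,-1.5,0,0,0,3.3],[-1.2,0,-1.5,0,0,0,3.3],[-3,0,-1.5,0,0,0,3.3],[-5,0,-1.5,0,0,0,3.3],[-7,0.1,-1.5,0,0,0,3.3],[-8.5,0.1,-1.5,0,0,0,3.3],[-9.2,0.1,-1.5,0,0,0,3.3],[-9.2,0.1,-1.5,0,0,0,3.3],[-9.2,0.1,-0.9,0,0,0,3.3],[-9.2,0.1,-0.4,0,0,0,3.3],[-9.2,0.1,-0.1,0,0,0,3.3],[-9.2,0.1,0,0,0,0,3.3],[-9.2,0.1,0,0,0,0,3.3]]}}

```text
t: 21.75
tool_pos: [0.5157, 0.2564, 0.0514]
orientation: [-0.0, 0.998, -0.07, -0.0]
wrist_force: [0.2, -0.5, -1.5]
grip_width: 0.397
gripper_force: 30.0
```

>>> {"name": "servo_tool", "arguments": {"rows": [[0,0,0,0,0,0,4.1],[0,0,0,0,0,0,4.6],[0,0,0,0,0,0,5.5],[0,0,0,0,0,0,7],[0,0,0,0,0,0,9],[0,0,0,0,0,0,9.4],[0,0,-1,0,0,0,9.4],[0,0,-4,0,0,0,9.4],[0,0,-9,0,0,0,9.4],[0,0,-14,0,0,0,9.4],[2,3,-18,0,0,0,9.4],[2,7,-20,0,0,0,9.4],[2,12,-20,0,0,0,9.4],[2,17,-20,0,0,0,9.4],[2,22,-20,0,0,0,9.4],[2,25,-20,0,0,0,9.4],[2,26,-20,0,0,0,9.4],[2,26,-20,0,0,0,9.4]]}}

```text
t: 24.0
tool_pos: [0.4995, -0.0035, 0.2518]
orientation: [-0.0, 0.998, -0.07, 0.0]
wrist_force: [-0.3, 0.2, -1.1]
grip_width: 1.002
gripper_force: 0.0
```

```bash
python3 -c "
from h import *
C,im=look('w6',['old_bottle_center','new_bottle_center','lane_bottle','wide_pot_center','slim_vial_center','beaker_center'])
print(toolmove([.571,-.07,.045],np.pi/2-.141))"
```

```text
tool [ 0.49953177 -0.00277919  0.2517206 ] 24.05
old_bottle_center 0.85 [195.8 113.7] [0.5152 0.2548]
old_bottle_center 0.38 [ 90.2 528. ] [ 0.5692 -0.2454]
new_bottle_center 0.72 [110.  369.9] [ 0.5724 -0.0693]
lane_bottle 0.64 [153.  133.6] [0.5597 0.2495]
wide_pot_center 0.83 [ 36.1 305.1] [ 0.6652 -0.0063]
slim_vial_center 0.97 [192.2 391.1] [ 0.4645 -0.0898]
beaker_center 0.96 [124.3 252.7] [0.5753 0.0713]
dark [ 275    0   59   71 3291] [ 0.67   -0.0054]
dark [ 520   14   84   59 3298] [ 0.6165 -0.3144]
dark [141  68  34 154 431] [0.5729 0.2044]
dark [  70   74   86  149 2483] [0.515  0.2883]
dark [350  95  38  32 874] [ 0.5702 -0.0746]
dark [ 103   97   41   42 1345] [0.6068 0.2445]
dark [ 505  105   74   46 2472] [ 0.5166 -0.297 ]
dark [376 179  26  28 368] [ 0.4539 -0.0911]
dark [    0   232   640   168 43258] [0.2235 0.0704]
dark [ 307  375  107   18 1334] [ 0.1172 -0.016 ]
[ 8.010e+00  5.640e+00  2.064e+01 -1.000e-02  1.000e-02  1.700e-01]
```

View pics/w6.png

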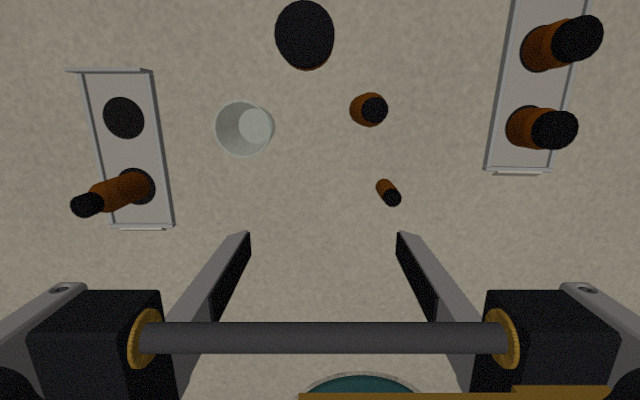

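>>> {"name": "servo_tool", "arguments": {"rows": [[3,2.5,0,0,0,0,7.5],[6,4.8,0,0,0,0,7.5],[8.1,5.6,1,0,0,0,7.5],[8.1,5.6,4,0,0,0,7.5],[8.1,5.6,8,0,0,0,7.5],[8.1,5.6,12,0,0,0,7.5],[8.1,5.6,15,0,0,0,7.5],[8.1,5.6,18,0,0,0,7.5],[8.1,5.6,20,0,0,0,7.5],[8.1,5.6,20.6,0,0,0,7.5],[8.1,5.6,20.6,0,0,0,7.5],[8.1,5.6,20.6,0,0,0,6],[8.1,5.6,20.6,0,0,0,5],[8.1,5.6,20.6,0,0,0,4],[8.1,5.6,20.6,0,0,0,3.3],[8.1,5.6,20.6,0,0,0,3.3],[8.1,5.6,20.6,0,0,0,3.3],[8.1,5.6,20.6,0,0,0,3.3]]}}

```text
t: 26.6
tool_pos: [0.572, -0.0705, 0.0456]
orientation: [-0.0, 0.998, -0.069, 0.0]
wrist_force: [-0.3, 0.7, 4.8]
grip_width: 0.399
gripper_force: 30.0
```

```bash
python3 -c "
from h import *
print(r.read_state()['tool_pos'],toolmove([.6068,.2442,.051],np.pi/2-.141))"
```

```text
[ 0.57195609 -0.07046558  0.04561939] [-9.100e-01 -3.165e+01 -5.300e-01 -1.000e-02 -1.000e-02  1.100e-01]
```

>>> {"name": "servo_tool", "arguments": {"rows": [[0,0,-2,0,0,0,3.3],[0,0,-5,0,0,0,3.3],[0,0,-9,0,0,0,3.3],[0,0,-13,0,0,0,3.3],[0,-0.8,-15.5,0,0,0,3.3],[-0.1,-3,-16,0,0,0,3.3],[-0.2,-7,-16,0,0,0,3.3],[-0.3,-11.5,-16,0,0,0,3.3],[-0.5,-16,-16,0,0,0,3.3],[-0.6,-20.5,-16,0,0,0,3.3],[-0.7,-25,-16,0,0,0,3.3],[-0.8,-28.5,-16,0,0,0,3.3],[-0.9,-30.8,-16,0,0,0,3.3],[-0.9,-31.6,-16,0,0,0,3.3],[-0.9,-31.6,-14,0,0,0,3.3],[-0.9,-31.6,-11,0,0,0,3.3],[-0.9,-31.6,-7,0,0,0,3.3],[-0.9,-31.6,-4,0,0,0,3.3],[-0.9,-31.6,-3,0,0,0,3.3],[-0.9,-31.6,-3,0,0,0,3.3]]}}

```text
t: 29.1
tool_pos: [0.6067, 0.2428, 0.0751]
orientation: [0.0, 0.998, -0.07, -0.0]
wrist_force: [-0.3, 0.1, -0.9]
grip_width: 0.399
gripper_force: 30.0
```

```bash
python3 -c "
from h import *
s=r.read_state();print(s['tool_pos'],s['grip_width'],toolmove([.6068,.2442,.051],np.pi/2-.141))"
```

```text
[0.60668383 0.24276613 0.07509714] 0.3991806694272992 [-0.01 -0.14  2.41  0.03  0.04  0.06]
```

>>> {"name": "servo_tool", "arguments": {"rows": [[0,-0.1,1,0,0,0,3.3],[0,-0.1,1.7,0,0,0,3.3],[0,-0.1,2.1,0,0,0,3.3],[0,-0.1,2.4,0,0,0,3.3],[0,-0.1,2.4,0,0,0,3.3],[0,-0.1,2.4,0,0,0,4.1],[0,-0.1,2.4,0,0,0,4.6],[0,-0.1,2.4,0,0,0,5.5],[0,-0.1,2.4,0,0,0,7],[0,-0.1,2.4,0,0,0,9],[0,-0.1,2.4,0,0,0,9.4],[0,-0.1,1,0,0,0,9.4],[0,-0.1,-3,0,0,0,9.4],[0,-0.1,-8,0,0,0,9.4],[0,-0.1,-13,0,0,0,9.4],[-3,3,-17,0,0,0,9.4],[-5,7,-19,0,0,0,9.4],[-5,12,-19,0,0,0,9.4],[-5,14,-19,0,0,0,9.4],[-5,14,-19,0,0,0,9.4]]}}

```text
t: 31.6
tool_pos: [0.5379, 0.1106, 0.2666]
orientation: [0.0, 0.998, -0.071, 0.001]
wrist_force: [-0.2, 0.1, -0.2]
grip_width: 0.998
gripper_force: 0.0
```

```bash
python3 -c "
from h import *
C,im=look('w7',['old_bottle_center','lane_bottle','beaker_center','wide_pot_center','slim_vial_center'])
a,b=r.grab_frame('scene'),r.grab_frame('side')
cv2.imwrite('pics/end.png',np.vstack([cv2.resize(a[100:350,130:530],(400,250)),b[120:350,200:600]])[:,:,::-1])"
```

```text
tool [0.53787174 0.11205672 0.26637347] 31.65
old_bottle_center 0.76 [206.7 214.2] [0.519  0.2555]
old_bottle_center 0.53 [169.  224.1] [0.5657 0.2311]
beaker_center 0.57 [143.1 347.1] [0.5736 0.0735]
wide_pot_center 0.79 [ 58.1 401.9] [ 0.6657 -0.0073]
wide_pot_center 0.48 [105.1 607.3] [ 0.5724 -0.2666]
slim_vial_center 0.65 [203.7 469.4] [ 0.4666 -0.0845]
dark [ 372   27   61   63 2964] [ 0.6668 -0.0118]
dark [ 600   46   40   45 1476] [ 0.6134 -0.2911]
dark [ 177  115   62   39 1771] [0.6055 0.258 ]
dark [ 581  122   59   44 1961] [ 0.5159 -0.2915]
dark [ 189  182   55   51 1548] [0.5053 0.2717]
dark [453 192  36  27 457] [ 0.4518 -0.0992]
dark [    0   232   640   168 44400] [0.2467 0.1823]
```

View pics/w7.png

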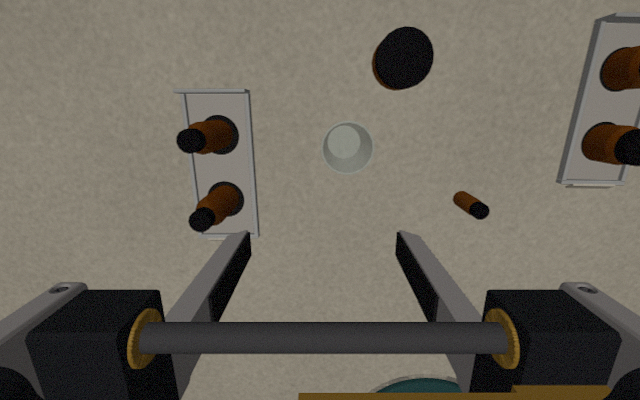

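View pics/end.png

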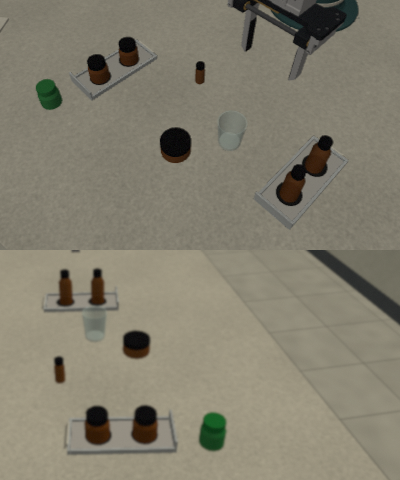

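All four stand upright on their pads: the bottles in the near lane and the jars in the far lane. The gripper is clear, and the pot, vial and beaker have not moved.

```bash
python3 -c "
from rig import r
print(r.sign_off())"
```

```text
the job is handed in; nothing more can be done
None
```

Both lanes are restocked and the job is handed in, with no verdict returned: the last pictures show each old jar or bottle upright on its front pad and the matching new one on the rear pad, all released, with the pot, vial, beaker and green look-alike not visibly moved, at about 32 s of the 112 s allowed.

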